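Lay out a glue-up round its base board

TASK

Lay out the glue-up: put the notched block in the middle of the plywood board, lengthwise and square with it, and lay the long thin lath flat along the middle of the block's top, as its clamping strip. Set the slim square rail (dark top, reddish sides) on the bench, dark side up, beside the board's left edge, parallel to it and level with its middle, leaving a gap of about 25 mm, and lay the glue brush on the bench midway between the board's right edge and the green scraper, parallel to the board and level with its middle (bristles either way). Leave the board, the scraper and everything else where they are.

Things in the scene. Friction and masses are not known exactly. Their poses are not given: they have to be found in the camera images.
- ply_base: Flat plywood board, 161 x 220 x 14 mm, fixed to the bench. Origin: centre of its underside. Its y axis runs along its 220 mm length and points away from the robot (within about 15 degrees), its x axis across the 161 mm width, pointing to the robot's right; z up. So its left edge is at x = -80.5 mm and its right edge at x = +80.5 mm in its own frame.
- scraper: Loose paint scraper with green moulded handle, 50 x 145 x 30 mm, lying flat on the bench to the right of the plywood board, nearly parallel to its edge, 95 to 115 mm away. Origin: centre of its underside; y along its length, x across (nearly the board's directions), sides at x = +-25 mm. It marks the place of the glue brush and must not be moved.
- notched_block: Loose block of pale yellowish wood with a small sawn notch in its top, 63 x 191 x 48 mm, 0.34 kg or so, the thickest piece. Origin: centre of its underside; y along its length, x across, z up; grip across its 63 mm width. Its top is flat at 48 mm (the notch is only narrow).
- long_lath: Loose thin lath of pale wood, 27 x 190 x 16 mm: the longer and thinner of the two laths. Origin: centre of its underside; y along its length, x across, z up.
- slim_rail: Loose slim rail of square section, 34 x 240 x 34 mm, with a dark stained top and pale reddish wood at the sides. Origin: centre of its underside; y along its length, x across, z up.
- glue_brush: Loose flat glue brush, 46 x 200 x 14 mm, wooden handle, grey metal ferrule, black bristles, lying flat near the robot (not the other brush far back by the bottles). Origin: centre of its underside; y along its length, handle at +y (20 mm wide, y = 32 to 100 mm), bristles at -y (46 mm wide). The ferrule, y = -52 to -8 mm, 44 mm wide with parallel sides, is best to grip, near the centre of mass.
- short_lath: Bystander, leave alone: short lath of pale wood, 23 x 120 x 20 mm, near the bench's front edge, on the right. Origin: centre of its underside; y along its length.
- dark_rail: Bystander, leave alone: broad dark, almost black rail, 54 x 259 x 29 mm, lying behind the work, far from the robot. Origin: centre of its underside; y along its length.
- screwdriver: Bystander, leave alone: screwdriver with blue handle, 29 x 198 x 26 mm, near the bench's front edge, on the left. Origin: centre of its underside; y along its length, handle at +y.
- tape_measure: Bystander, leave alone: blue-green tape measure standing on edge, 36 x 165 x 69 mm with its tail, at the far left. Origin: centre of its underside.

How it is judged:
At the end, for the whole second after the job is handed in: Block centred on board (15 mm), lath on block (12 mm across, 15 along), all parallel (0.12 rad); rail on bench, gap to board 10-40 mm, brush on bench 10 mm or more clear of board and scraper (parallel 0.15 rad), both within 20 mm of the board's middle; all flat, at rest (x of notched_block in the frame of ply_base between -0.015 and 0.015 m and y of notched_block in the frame of ply_base between -0.015 and 0.015 m and z of notched_block in the frame of ply_base between 0.009 and 0.019 m and angle between the y axis of each of notched_block, slim_rail and the y axis of ply_base, either way round below 0.12 rad and angle between each of notched_block, long_lath, slim_rail's own z axis and vertical below 0.06 rad and x of long_lath in the frame of notched_block between -0.012 and 0.012 m and y of long_lath in the frame of notched_block between -0.015 and 0.015 m and z of long_lath in the frame of notched_block between 0.043 and 0.053 m and angle between the y axis of long_lath and the y axis of notched_block, either way round below 0.12 rad and x of slim_rail in the frame of ply_base between -0.1375 and -0.1075 m and y of slim_rail in the frame of ply_base between -0.02 and 0.02 m and height (world z) of slim_rail between -0.004 and 0.006 m and x of glue_brush in the frame of ply_base above 0.1135 m and x of glue_brush in the frame of scraper below -0.058 m and y of glue_brush in the frame of ply_base between -0.02 and 0.02 m and height (world z) of glue_brush between -0.004 and 0.006 m and angle between the y axis of glue_brush and the y axis of ply_base, either way round below 0.15 rad and angle between glue_brush's own z axis and vertical below 0.1 rad and linear speed of each of notched_block, long_lath, slim_rail, glue_brush below 0.01 m/s); the robot touches nothing.
It fails at once if the scraper is moved by more than 15 mm (distance of scraper from where it was at the start of the episode above 0.015 m).
It fails at once if the short lath is moved by more than 15 mm (distance of short_lath from where it was at the start of the episode above 0.015 m).
It fails at once if the dark rail is moved by more than 15 mm (distance of dark_rail from where it was at the start of the episode above 0.015 m).
It fails at once if the screwdriver is moved by more than 15 mm (distance of screwdriver from where it was at the start of the episode above 0.015 m).
It fails at once if the tape measure is moved by more than 15 mm (distance of tape_measure from where it was at the start of the episode above 0.015 m).
It also fails if it takes over 134 s, if anything falls off the work surface, if the arm or the gripper's body presses on something with over 40 N, if the wrist force passes 120 N, or if a joint passes its speed limit or range.

ROBOT

A 7-joint arm with a two-finger parallel gripper is mounted at the origin on a cart in front of the work surface, level with it; the furniture and walls round the work are solid. World frame = base frame: x ahead of the robot, y to its left, z up, the work surface at z = 0. Lengths are in m, angles in rad, forces in N, time in s.
With the tool pointing down it reaches from about 0.425 to 1.025 m from the base axis. Payload 9.4 kg.
Tool frame: the origin (TCP) lies midway between the tips of the shut fingers; the grasp point (between the pads) lies 19 mm behind it (hold_point_z is the distance from the TCP to the grasp point, in m); z points along the fingers, y is the line along which they close (so a half turn about z gives the same grasp; the last joint's range is limited). The gripper opens to 85 mm and grips with 20 to 120 N. Pads are 22 mm wide; open, the fingers measure 114 mm over their backs; the gripper's body (76 mm by 85 mm) begins 54 mm behind the grasp point. The pads swing forward as they close: fully open they stand 13 mm farther back than shut.
Start: joints at [1.12, 0.599, -0.003, 1.599, 0.002, 0.943, -0.08], TCP at [0.265, -0.675, 0.231] pointing down, gripper open.
Joint ranges: [-2.57, 2.57], [-0.35, 1.97], [-1.29, 1.29], [0.11, 2.56], [-1.05, 4.19], [0.11, 1.86], [-2.63, 2.63]. Speed limits (rad/s): [2.22, 2.22, 3.01, 3.01, 3.14, 3.14, 3.14].

INTERFACE

Orientations are given as a 3x3 rotation matrix whose columns are the frame's x, y, z axes.
In Python, from workcell import read_state, get_image, camera_params, close_job, hold_point_z gives the robot as it stands.
- The arm moves only by the shell command python3 -m handwheel 'ROWS' [FORCE]. ROWS is a JSON object of lists of equal length, an entry for each row: "rot": the turn, a rotation vector about the tool's x, y, z in degrees, a list of three; "offset": the shift along the tool's x, y, z in m, a list of three; "fingers": the opening, from 0 (shut) to 1 (fully open). In form: {"rot": [[wx, wy, wz], ...], "offset": [[tx, ty, tz], ...], "fingers": [fingers, ...]}. A call has 1 to 5 rows; each row shifts and turns the commanded pose from where the row before left it, along the tool's axes as they then stand; what a row does not reach is not made up. A row lasts 1/10 s, in which the tool goes at most 50 mm and 8.59 degrees, less where a joint would pass 70% of its speed; a pose out of reach is approached as far as the arm can. A call with a gripper value outside its range is refused whole. The fingers move at their own pace and stop on an object; FORCE is the grip in N (left out, the last holds). Time passes only in rows, so rows that do not move let the fingers close. It gives the time, the measured TCP pose, the force, the opening and the grip force at its end, in the units of the state.
- read_state(): the state, without advancing time (a new reading comes with each control period).
- get_image(name): name is "side" or "top" or "wrist"; returns the picture (480x640x3 uint8, blue, green, red); there is no depth.
- camera_params(name): a dict with "fx", "fy", "cx", "cy" (pixels), "distortion" ([k1, k2, p1, p2, k3] as OpenCV has them; the pictures are not rectified), "eye" and "orientation" of the camera in the world. Camera axes: x right, y down, z forward; pixel columns grow to the right and rows downward; lengths in m; the calibration is good to about 2 mm. A picture is of the moment at which its call begins: read the wrist's pose just before it. camera_params takes no time and is no camera call; for the wrist camera it gives the pose at the moment of the call.
- close_job(): hands the job in; it is judged then, once.
The state is a dict: "t": time; "qpos": joint angles; "qd": joint speeds; "tau": joint torques, N m; "ee_pos": TCP position; "tool_rot": TCP orientation; "ft_force": force on the tool from outside, world axes, zero at the start; "ft_torque": the same for the moment, N m; "gripper_width": opening from 0.0 (shut) to 1.0 (fully open); "grasp_force": force on a finger pad.
Only numpy, scipy, OpenCV 4.12 (cv2) and the standard library are available. Lean on these libraries where they do the work, as an engineer would, in place of code of your own. Each camera call takes 0.05 s, during which the arm holds its last target. There are 200 camera calls.

## Working session

There is one attempt and no reset: what is moved stays moved. The work goes in short steps, Python scripts to look and compute and a shell command to move; the robot and the scene stay as the last step left them, time stands still between calls to the robot, and variables do not carry over. Pictures are saved under pics/ and viewed, at most 14 in all, crops included, and the job is handed in when it is done.

```bash
mkdir -p pics; ls; python3 - <<'E'
from workcell import *
import cv2
s=read_state();print({k:s[k] for k in('t','ee_pos','tool_rot','gripper_width')},hold_point_z)
for n in('top','side'):
    cv2.imwrite(f'pics/{n}0.png',get_image(n));print(n,camera_params(n))
E
```

```text
pics
{'t': 0.0, 'ee_pos': array([ 0.26457054, -0.67446957,  0.2304044 ]), 'tool_rot': array([[ 9.30912831e-01,  3.65240752e-01, -7.03140691e-04],
       [ 3.65241405e-01, -9.30911739e-01,  1.43165562e-03],
       [-1.31662949e-04, -1.58956268e-03, -9.99998728e-01]]), 'gripper_width': 1.0013610196610923} 0.0187
top {'fx': 439.09842782582416, 'fy': 439.09842782582416, 'cx': 321.4652348302653, 'cy': 231.83973283909273, 'distortion': array([0.00502869, 0.        , 0.        , 0.        , 0.        ]), 'eye': array([0.33303614, 0.11405232, 1.23595299]), 'orientation': array([[-0.01654089, -0.98289206,  0.18343827],
       [-0.99981763,  0.014508  , -0.01241872],
       [ 0.00954494, -0.18361023, -0.98295279]])}
side {'fx': 524.6718347253327, 'fy': 524.6718347253327, 'cx': 317.2412527367255, 'cy': 237.40372139429178, 'distortion': array([-0.15622494,  0.        ,  0.        ,  0.        ,  0.        ]), 'eye': array([0.04873893, 1.15438797, 1.10657036]), 'orientation': array([[-0.91153771, -0.26223594,  0.31675118],
       [-0.41083203,  0.61405178, -0.67391206],
       [-0.01777766, -0.74442778, -0.66746628]])}
```

View pics/top0.png

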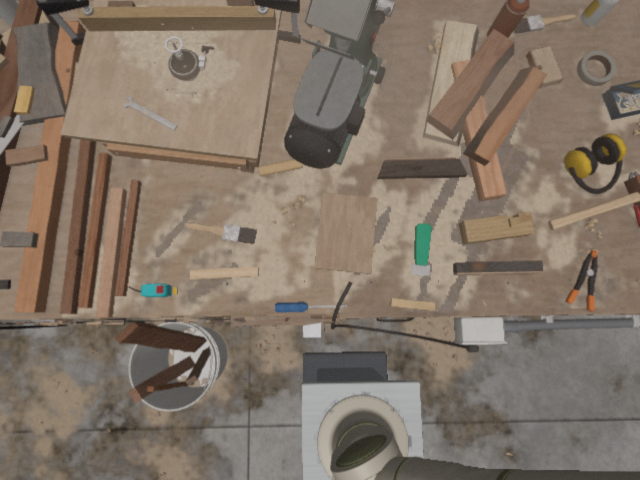

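View pics/side0.png

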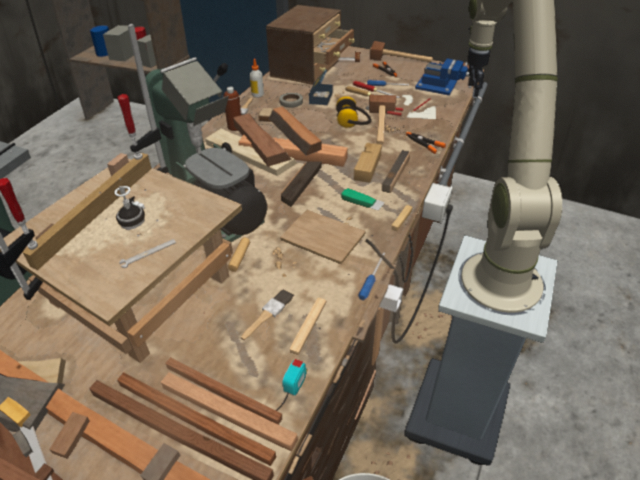

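The top view shows the board (346,232), scraper (422,248), block (497,228), slim rail (498,267), brush (222,232), long lath (224,272), short lath (413,304) and dark rail (422,168). The side view agrees. I'll enlarge the work area for the edges.

```bash
cat > h.py <<'E'
import numpy as np, cv2
from workcell import *
def ray(p,uv):
    K=np.array([[p['fx'],0,p['cx']],[0,p['fy'],p['cy']],[0,0,1.]])
    n=cv2.undistortPoints(np.float64(uv).reshape(-1,1,2),K,p['distortion']).reshape(-1,2)
    return np.c_[n,np.ones(len(n))]@np.array(p['orientation']).T
def plane(p,uv,z):
    d=ray(p,uv); e=np.array(p['eye']); return (e+d*((z-e[2])/d[:,2])[:,None])[:,:2]
def proj(p,X):
    K=np.array([[p['fx'],0,p['cx']],[0,p['fy'],p['cy']],[0,0,1.]]);R=np.array(p['orientation'])
    return cv2.projectPoints(np.float64(X).reshape(-1,1,3),cv2.Rodrigues(R.T)[0],-R.T@p['eye'],K,p['distortion'])[0].reshape(-1,2)
def rect(P):
    "centre, sizes(long,short), long-axis yaw deg in (-90,90]"
    c,(a,b),t=cv2.minAreaRect(np.float32(P*1000)); 
    if a<b:a,b,t=b,a,t+90
    return np.round(c,1),round(a,1),round(b,1),round((t+90)%180-90,1)
E
python3 - <<'E'
import cv2
i=cv2.imread('pics/top0.png')
cv2.imwrite('pics/c1.png',cv2.resize(i[180:320,300:560],None,fx=3,fy=3,interpolation=cv2.INTER_CUBIC))
cv2.imwrite('pics/c2.png',cv2.resize(i[200:300,170:400],None,fx=3.4,fy=3.4,interpolation=cv2.INTER_CUBIC))
E
```

```text
(no output)
```

View pics/c1.png

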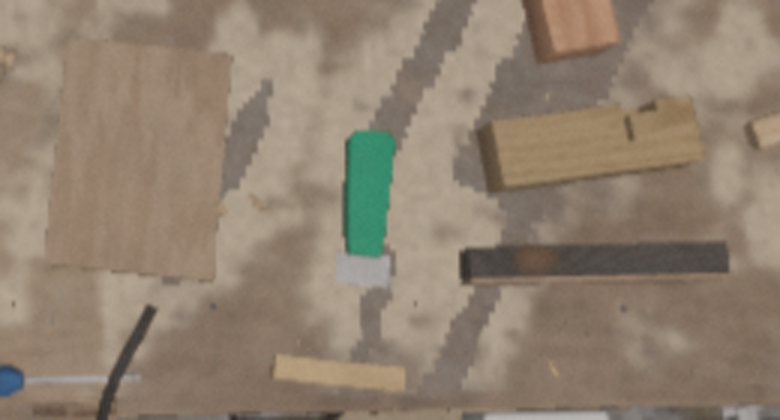

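View pics/c2.png

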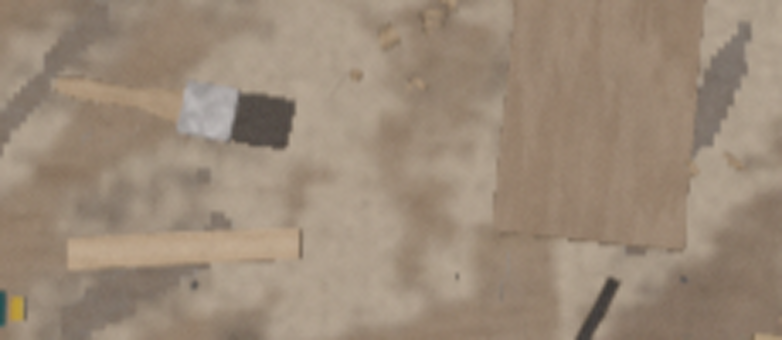

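Crop 1 gives the corners of the board, scraper, block top and rail top. Crop 2 gives the lath, and the brush with its handle to the left and bristles to the right. I'll turn these into positions next.

```bash
python3 - <<'E'
from h import *
p=camera_params('top')
f1=lambda q:np.array([300,180])+(np.array(q)+.5)/3-.5
f2=lambda q:np.array([170,200])+(np.array(q)+.5)/3.4-.5
print('board',rect(plane(p,f1([(66,39),(231,54),(214,279),(48,264)]),.014)))
print('scraper ends',plane(p,f1([(371,131)]),.03),plane(p,f1([(363,286)]),.003),plane(p,f1([(347,200),(392,200),(337,280),(389,285)]),.01))
print('block',rect(plane(p,f1([(494,122),(692,98),(702,160),(501,188)]),.048)))
print('rail',rect(plane(p,f1([(467,249),(727,241),(728,272),(468,277)]),.034)))
print('lath',rect(plane(p,f2([(68,239),(299,229),(300,258),(69,269)]),.016)))
print('brush ferr',rect(plane(p,f2([(183,83),(239,88),(232,139),(180,131)]),.014)))
print('brush ends',plane(p,f2([(54,84),(291,123)]),.01))
w=camera_params('wrist');print(w);s=read_state();R=s['tool_rot']
print('cam in tool',R.T@(w['eye']-s['ee_pos']),R.T@w['orientation'])
E
```

```text
board (array([559.4,  28.8]), 217.0, 158.9, -6.2)
scraper ends [[ 0.5781773  -0.18779659]] [[ 0.43563905 -0.17825491]] [[ 0.5162111  -0.16620496]
 [ 0.51557334 -0.20870209]
 [ 0.44101465 -0.1526476 ]
 [ 0.43561083 -0.2009121 ]]
block (array([ 560.5, -391.5]), 191.9, 61.6, -83.8)
rail (array([ 454.5, -388.2]), 241.3, 28.5, -89.8)
lath (array([449.4, 371.3]), 188.3, 24.5, -88.2)
brush ferr (array([563.9, 355.1]), 46.9, 43.3, 83.3)
brush ends [[0.58914389 0.48417642]
 [0.55311837 0.28624722]]
{'fx': 356.9692777414464, 'fy': 356.9692777414464, 'cx': 322.0559672262077, 'cy': 240.6294925517642, 'distortion': array([0.02326478, 0.        , 0.        , 0.        , 0.        ]), 'eye': array([ 0.33909452, -0.64477191,  0.37270221]), 'orientation': array([[ 0.36508594, -0.88493152, -0.28915127],
       [-0.930973  , -0.34744264, -0.11212888],
       [-0.0012371 ,  0.3101287 , -0.95069378]])}
cam in tool [ 0.08019879 -0.00070104 -0.14220704] [[-1.60819074e-04 -9.50735910e-01 -3.10001941e-01]
 [ 9.99999970e-01 -2.09420218e-04  1.23496815e-04]
 [-1.82333531e-04 -3.10001912e-01  9.50735916e-01]]
```

```bash
cat >> h.py <<'E'
def go(x,y,z,yaw,frame='cur'):
    "tool-axis offset (mm, in present axes) and turn to bring TCP to x,y,z pointing down with tool y at yaw deg (either way)"
    s=read_state();R=np.array(s['tool_rot']);d=np.array([x,y,z])-s['ee_pos']
    best=None
    for k in(yaw,yaw+180):
        a=np.radians(k);yy=np.array([np.cos(a),np.sin(a),0]);zz=np.array([0,0,-1.]);D=np.c_[np.cross(yy,zz),yy,zz]
        r=np.degrees(cv2.Rodrigues(R.T@D)[0].ravel())
        if best is None or np.linalg.norm(r)<np.linalg.norm(best[0]):best=(r,D)
    print('t',round(s['t'],2),'tcp',np.round(s['ee_pos'],4),'F',np.round(s['ft_force'],1),'w',round(s['gripper_width'],3),'q1,q7',np.round(np.array(s['qpos'])[[0,6]],2))
    print(' offset now mm',np.round(R.T@d*1000,1),'rot',np.round(best[0],1),'| offset after turn mm',np.round(best[1].T@d*1000,1))
E
python3 -c "
from h import *
go(.4545,-.388,.18,0)"; python3 -m handwheel --help | head -20
```

```text
t 0.1 tcp [ 0.2646 -0.6745  0.2305] F [ 1.2 -0.8  0.4] w 0.997 q1,q7 [ 1.12 -0.08]
 offset now mm [ 281.4 -197.3   50.7] rot [ -0.1  -0.  -68.6] | offset after turn mm [286.5 189.9  50.5]invalid input: not JSON, or not a number
```

```bash
python3 -m handwheel '{"rot":[[0,0,0],[0,0,0],[0,0,0],[0,0,0],[0,0,0]],"offset":[[0.035,-0.025,0.006],[0.035,-0.025,0.006],[0.035,-0.025,0.006],[0.035,-0.025,0.006],[0.035,-0.025,0.006]],"fingers":[1,1,1,1,1]}' 40
python3 -m handwheel '{"rot":[[0,0,0],[0,0,0],[0,0,0],[0,0,-8.5],[0,0,-8.5]],"offset":[[0.035,-0.024,0.006],[0.035,-0.024,0.006],[0.035,-0.024,0.006],[0,0,0],[0,0,0]],"fingers":[1,1,1,1,1]}'
python3 -m handwheel '{"rot":[[0,0,-8.5],[0,0,-8.5],[0,0,-8.5],[0,0,-8.5],[0,0,-8.5]],"offset":[[0,0,0],[0,0,0],[0,0,0],[0,0,0],[0,0,0]],"fingers":[1,1,1,1,1]}'
python3 -m handwheel '{"rot":[[0,0,-8.5],[0,0,0]],"offset":[[0,0,0],[0,0,0]],"fingers":[1,1]}'
python3 -c "
from h import *
go(.4545,-.388,.18,0)
np.save('w1.npy',camera_params('wrist'));cv2.imwrite('pics/w1.png',get_image('wrist'))"
```

```text
t: 0.6
ee_pos: [0.3825, -0.493, 0.2008]
tool_rot: [[0.931, 0.365, -0.0], [0.365, -0.931, 0.0], [-0.0, -0.0, -1.0]]
ft_force: [0.8, -0.8, 0.3]
gripper_width: 0.998
grasp_force: 0.0
t: 1.1
ee_pos: [0.4548, -0.387, 0.1828]
tool_rot: [[0.777, 0.629, -0.001], [0.629, -0.777, 0.001], [-0.0, -0.001, -1.0]]
ft_force: [0.2, -0.3, -0.5]
gripper_width: 0.997
grasp_force: 0.0
t: 1.6
ee_pos: [0.4533, -0.3892, 0.183]
tool_rot: [[0.152, 0.988, -0.001], [0.988, -0.152, 0.0], [0.0, -0.001, -1.0]]
ft_force: [-0.7, -1.0, 0.7]
gripper_width: 1.001
grasp_force: 0.0
t: 1.8
ee_pos: [0.4531, -0.3894, 0.1829]
tool_rot: [[0.008, 1.0, -0.0], [1.0, -0.008, 0.001], [0.001, -0.0, -1.0]]
ft_force: [-0.7, -0.1, -0.3]
gripper_width: 1.0
grasp_force: 0.0
t 1.8 tcp [ 0.4531 -0.3894  0.1829] F [-0.7 -0.1 -0.3] w 1.0 q1,q7 [0.86 0.35]
 offset now mm [1.4 1.4 2.9] rot [-0.  -0.  -0.5] | offset after turn mm [1.4 1.4 2.9]
```

View pics/w1.png

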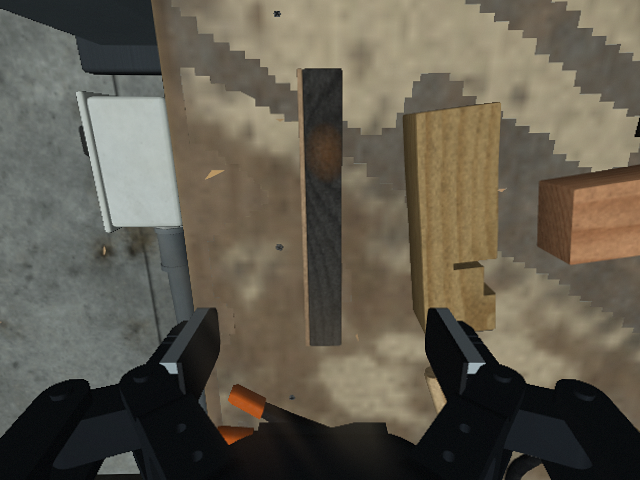

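The rail's dark top spans (302,69), (342,69), (341,345) and (309,345), between the fingers. The block is at (455,215) with its notch near the bottom.

```bash
python3 -c "
from h import *
p=np.load('w1.npy',allow_pickle=True).item()
print(rect(plane(p,[(302,69),(342,69),(341,345),(309,345)],.034)),rect(plane(p,[(408,116),(500,103),(495,330),(424,333)],.048)))
c=plane(p,[(302,69),(342,69),(341,345),(309,345)],.034);print(c);m=c.mean(0);a=np.degrees(np.arctan2(*((c[3]+c[2]-c[0]-c[1])[::-1])));print(m,a)
go(m[0],m[1],.003,a+90)"
```

```text
(array([ 455. , -389.1]), 237.4, 30.3, -89.9) (array([ 561.1, -393.8]), 188.9, 65.8, -83.0)
[[ 0.43964206 -0.27045079]
 [ 0.46917059 -0.27070246]
 [ 0.47034044 -0.50784607]
 [ 0.44006525 -0.50758539]]
[ 0.45480459 -0.38914618] -89.80755151100801
t 1.85 tcp [ 0.4531 -0.3894  0.1829] F [ 0.1 -0.5 -0.3] w 1.001 q1,q7 [0.86 0.34]
 offset now mm [1.000e-01 1.800e+00 1.799e+02] rot [-0. -0. -1.] | offset after turn mm [  0.2   1.7 179.9]
```

```bash
python3 -m handwheel '{"rot":[[0,0,-1],[0,0,0],[0,0,0],[0,0,0],[0,0,0]],"offset":[[0,0.002,0.045],[0,0,0.045],[0,0,0.045],[0,0,0.03],[0,0,0.017]],"fingers":[1,1,0.8,0.7,0.7]}' 50
python3 -m handwheel '{"rot":[[0,0,0],[0,0,0],[0,0,0],[0,0,0],[0,0,0]],"offset":[[0,0,0],[0,0,0],[0,0,0],[0,0,0],[0,0,0]],"fingers":[0,0,0,0,0]}' 50
python3 -m handwheel '{"rot":[[0,0,0],[0,0,0]],"offset":[[0,0,0],[0,0,0]],"fingers":[0,0]}' 50
```

```text
t: 2.35
ee_pos: [0.4544, -0.3885, -0.0016]
tool_rot: [[-0.003, 1.0, -0.003], [1.0, 0.003, 0.002], [0.002, -0.003, -1.0]]
ft_force: [0.2, -0.2, -0.4]
gripper_width: 0.702
grasp_force: 0.0
t: 2.85
ee_pos: [0.4558, -0.3898, 0.0023]
tool_rot: [[-0.007, 1.0, 0.001], [1.0, 0.007, -0.001], [-0.001, 0.001, -1.0]]
ft_force: [-0.8, 0.2, -1.7]
gripper_width: 0.392
grasp_force: 50.0
t: 3.05
ee_pos: [0.4555, -0.3895, 0.0016]
tool_rot: [[-0.007, 1.0, 0.0], [1.0, 0.007, -0.0], [-0.0, 0.0, -1.0]]
ft_force: [-0.7, -0.5, -1.0]
gripper_width: 0.39
grasp_force: 50.0
```

```bash
python3 -m handwheel '{"rot":[[0,0,0],[0,0,0],[0,0,0],[0,0,0],[0,0,-8.5]],"offset":[[0,0,-0.03],[0,0,-0.045],[0,0,-0.045],[0,0,-0.045],[0,0,0]],"fingers":[0,0,0,0,0]}'
python3 -m handwheel '{"rot":[[0,0,-8.5],[0,0,-8.5],[0,0,-8.5],[0,0,-8.5],[0,0,-8.5]],"offset":[[0,0,0],[0,0,0],[0,0,0],[0,0,0],[0,0,0]],"fingers":[0,0,0,0,0]}'
python3 -m handwheel '{"rot":[[0,0,-8.5],[0,0,-8.5],[0,0,-8.5],[0,0,0]],"offset":[[0,0,0],[0,0,0],[0,0,0],[0,0,0]],"fingers":[0,0,0,0]}'
python3 -c "
from h import *
go(.573,.151,.17,83.8)"
```

```text
t: 3.55
ee_pos: [0.458, -0.3908, 0.1724]
tool_rot: [[-0.156, 0.988, 0.007], [0.988, 0.156, -0.006], [-0.007, 0.006, -1.0]]
ft_force: [1.7, 0.3, -1.9]
gripper_width: 0.391
grasp_force: 50.6
t: 4.05
ee_pos: [0.4551, -0.3893, 0.1663]
tool_rot: [[-0.785, 0.619, -0.0], [0.619, 0.785, -0.0], [0.0, -0.0, -1.0]]
ft_force: [0.6, 0.3, -1.9]
gripper_width: 0.388
grasp_force: 50.4
t: 4.45
ee_pos: [0.455, -0.3895, 0.166]
tool_rot: [[-0.974, 0.225, -0.0], [0.225, 0.974, 0.001], [0.0, 0.001, -1.0]]
ft_force: [0.1, -0.5, -1.4]
gripper_width: 0.388
grasp_force: 50.4
t 4.45 tcp [ 0.455  -0.3895  0.166 ] F [ 0.1 -0.5 -1.4] w 0.388 q1,q7 [1.1 1.4]
 offset now mm [  6.5 553.2  -3.7] rot [ 0.  -0.  -6.8] | offset after turn mm [-59.  550.1  -4. ]
```

```bash
python3 -m handwheel '{"rot":[[0,0,-6.8],[0,0,0],[0,0,0],[0,0,0],[0,0,0]],"offset":[[0,0,0],[-0.005,0.046,0],[-0.005,0.046,0],[-0.005,0.046,0],[-0.005,0.046,0]],"fingers":[0,0,0,0,0]}'
python3 -m handwheel '{"rot":[[0,0,0],[0,0,0],[0,0,0],[0,0,0],[0,0,0]],"offset":[[-0.005,0.046,0],[-0.005,0.046,0],[-0.005,0.046,0],[-0.005,0.046,0],[-0.005,0.046,0]],"fingers":[0,0,0,0,0]}'
python3 -m handwheel '{"rot":[[0,0,0],[0,0,0],[0,0,0],[0,0,0]],"offset":[[-0.005,0.046,0],[-0.005,0.046,0],[-0.005,0.046,0],[0,0,0]],"fingers":[0,0,0,0]}'
python3 -c "
from h import *
go(.573,.151,.17,83.8)
np.save('w2.npy',camera_params('wrist'));cv2.imwrite('pics/w2.png',get_image('wrist'))"
```

```text
t: 4.95
ee_pos: [0.4955, -0.2071, 0.1664]
tool_rot: [[-0.993, 0.115, 0.0], [0.115, 0.993, -0.0], [-0.0, -0.0, -1.0]]
ft_force: [1.0, -0.4, -1.2]
gripper_width: 0.393
grasp_force: 50.6
t: 5.45
ee_pos: [0.5456, 0.019, 0.1664]
tool_rot: [[-0.993, 0.115, 0.0], [0.115, 0.993, -0.0], [-0.0, -0.0, -1.0]]
ft_force: [1.4, 0.5, -1.7]
gripper_width: 0.391
grasp_force: 50.6
t: 5.85
ee_pos: [0.5759, 0.1614, 0.1673]
tool_rot: [[-0.994, 0.106, 0.002], [0.106, 0.994, 0.006], [-0.002, 0.006, -1.0]]
ft_force: [-1.5, -0.8, -2.2]
gripper_width: 0.387
grasp_force: 50.7
t 5.85 tcp [0.5759 0.1614 0.1673] F [-1.5 -0.8 -2.2] w 0.387 q1,q7 [0.12 0.55]
 offset now mm [  1.7 -10.7  -2.8] rot [0.4 0.1 0.1] | offset after turn mm [  1.7 -10.7  -2.7]
```

View pics/w2.png

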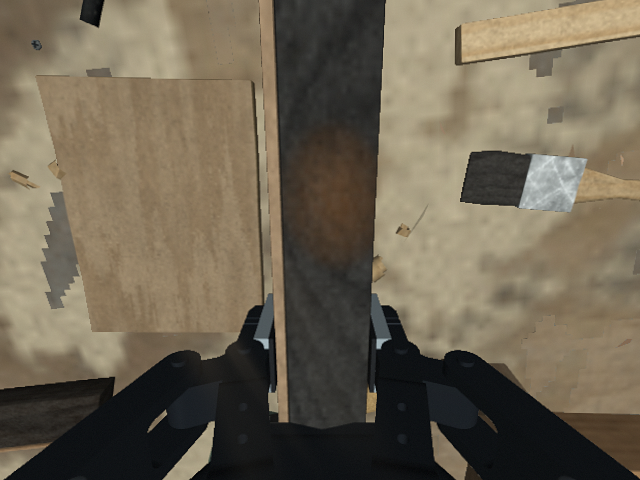

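The rail is held straight. The board's top corners are at (38,75), (251,81), (261,331) and (91,332). The brush ferrule is at (552,183).

```bash
python3 -c "
from h import *
p=np.load('w2.npy',allow_pickle=True).item()
c=plane(p,[(38,75),(251,81),(261,331),(91,332)],.014);print(c,rect(c),c.mean(0))
for i,j in((0,3),(1,2),(0,1),(3,2)):d=c[j]-c[i];print(np.degrees(np.arctan2(d[1],d[0])),np.hypot(*d))
go(.573,.153,.003,83.8)
"
```

```text
[[ 0.44241466 -0.03389693]
 [ 0.46152492  0.12153671]
 [ 0.67680408  0.09437193]
 [ 0.65959425 -0.06306698]] (array([560.6,  29.2]), 219.6, 158.4, -7.2) [0.56008448 0.02973618]
-7.649787112839477 0.21912979889963505
-7.191799554555271 0.21698627711160806
82.99077240374172 0.15660402243380223
83.76169958820115 0.15837672926076438
t 5.9 tcp [0.5753 0.1573 0.1666] F [ 0.7 -0.3 -0.6] w 0.392 q1,q7 [0.12 0.55]
 offset now mm [  2.   -4.9 163.6] rot [ 0.1  0.  -0. ] | offset after turn mm [  1.9  -4.5 163.6]
```

```bash
python3 -m handwheel '{"rot":[[0,0,0.8],[0,0,0],[0,0,0],[0,0,0],[0,0,0]],"offset":[[0,-0.006,0.02],[0,0,0.045],[0,0,0.045],[0,0,0.035],[0,0,0]],"fingers":[0,0,0,0,0]}'
python3 -c "
from h import *
go(.575,.151,.0035,83)
"
```

```text
t: 6.4
ee_pos: [0.5723, 0.1445, 0.0174]
tool_rot: [[-0.992, 0.127, -0.007], [0.127, 0.992, -0.003], [0.006, -0.004, -1.0]]
ft_force: [0.3, -0.5, -1.2]
gripper_width: 0.396
grasp_force: 50.6
t 6.4 tcp [0.5723 0.1445 0.0174] F [ 0.3 -0.5 -1.2] w 0.396 q1,q7 [0.   0.35]
 offset now mm [-2.   6.9 13.9] rot [-0.2 -0.4 -0.3] | offset after turn mm [-1.9  6.8 13.9]
```

```bash
python3 -m handwheel '{"rot":[[0,0,0],[0,0,0]],"offset":[[0,0.005,0],[0,0,0]],"fingers":[0,0]}'
python3 -c "
from h import *
go(.575,.151,.0035,83)
"
```

```text
t: 6.6
ee_pos: [0.5766, 0.1529, 0.0233]
tool_rot: [[-0.992, 0.124, 0.003], [0.124, 0.992, 0.002], [-0.002, 0.002, -1.0]]
ft_force: [-0.1, 0.8, -1.5]
gripper_width: 0.392
grasp_force: 50.6
t 6.6 tcp [0.5766 0.1529 0.0233] F [-0.1  0.8 -1.5] w 0.392 q1,q7 [-0.    0.35]
 offset now mm [ 1.4 -2.2 19.8] rot [ 0.1  0.1 -0.1] | offset after turn mm [ 1.3 -2.1 19.8]
```

```bash
python3 -m handwheel '{"rot":[[0,0,0],[0,0,0],[0,0,0],[0,0,0],[0,0,0]],"offset":[[0.001,-0.002,0.01],[0,0,0.006],[0,0,0.003],[0,0,0.001],[0,0,0]],"fingers":[0,0,0,0,0]}'
python3 -m handwheel '{"rot":[[0,0,0],[0,0,0],[0,0,0],[0,0,0]],"offset":[[0,0,0],[0,0,0],[0,0,0],[0,0,0]],"fingers":[0.6,0.6,0.6,0.6]}'
```

```text
t: 7.1
ee_pos: [0.5742, 0.1499, 0.0013]
tool_rot: [[-0.992, 0.123, -0.0], [0.123, 0.992, -0.0], [0.0, -0.0, -1.0]]
ft_force: [-0.2, -0.4, -2.7]
gripper_width: 0.392
grasp_force: 50.8
t: 7.5
ee_pos: [0.5743, 0.15, 0.0013]
tool_rot: [[-0.992, 0.123, 0.0], [0.123, 0.992, 0.0], [-0.0, 0.0, -1.0]]
ft_force: [0.0, 0.4, 0.0]
gripper_width: 0.598
grasp_force: 0.0
```

```bash
python3 -m handwheel '{"rot":[[0,0,0],[0,0,0],[0,0,0],[0,0,0],[0,0,0]],"offset":[[0,0,-0.03],[0,0,-0.045],[0,0,-0.045],[0,0,-0.04],[0,0,0]],"fingers":[0.6,0.6,0.8,0.8,0.8]}'
python3 -c "
from h import *
p=np.load('w2.npy',allow_pickle=True).item()
c=plane(p,[(529,155),(587,158),(572,212),(519,207)],.013);print(rect(c),c.mean(0))
b=plane(p,[(470,152),(461,203)],.01).mean(0);d=c.mean(0)-b;print(b,np.degrees(np.arctan2(d[1],d[0])))
go(.564,.355,.16,-8)
"
```

```text
t: 8.0
ee_pos: [0.5764, 0.1513, 0.1665]
tool_rot: [[-0.992, 0.124, 0.008], [0.124, 0.992, 0.002], [-0.007, 0.003, -1.0]]
ft_force: [-0.3, -0.1, -0.5]
gripper_width: 0.802
grasp_force: 0.0
(array([565.4, 354.6]), 47.3, 44.6, 80.6) [0.56501171 0.35506355]
[0.5531236  0.28585378] 80.25346512221405
t 8.0 tcp [0.5764 0.1513 0.1665] F [-0.3 -0.1 -0.5] w 0.802 q1,q7 [0.13 0.54]
 offset now mm [ 37.6 200.6   6.9] rot [ -0.2   0.5 -89.1] | offset after turn mm [-200.    40.7    6.5]
```

```bash
python3 -m handwheel '{"rot":[[0,0,0],[0,0,0],[0,0,0],[0,0,0],[0,0,0]],"offset":[[0.007,0.041,0],[0.007,0.041,0],[0.007,0.041,0],[0.007,0.041,0],[0.007,0.04,0]],"fingers":[0.8,0.8,0.8,0.8,0.8]}'
python3 -m handwheel '{"rot":[[0,0,8.4],[0,0,8.4],[0,0,8.4],[0,0,8.4],[0,0,8.4]],"offset":[[0,0,0],[0,0,0],[0,0,0],[0,0,0],[0,0,0]],"fingers":[0.8,0.8,0.8,0.8,0.8]}'
python3 -m handwheel '{"rot":[[0,0,8.4],[0,0,8.4],[0,0,8.4],[0,0,8.4],[0,0,8.4]],"offset":[[0,0,0],[0,0,0],[0,0,0],[0,0,0],[0,0,0]],"fingers":[0.8,0.8,0.8,0.8,0.8]}'
python3 -m handwheel '{"rot":[[0,0,8.4],[0,0,0],[0,0,0]],"offset":[[0,0,0],[0,0,0],[0,0,0]],"fingers":[0.8,0.8,0.8]}'
python3 -c "
from h import *
go(.565,.355,0,-9.7)
np.save('w3.npy',camera_params('wrist'));cv2.imwrite('pics/w3.png',get_image('wrist'))"
```

```text
t: 8.5
ee_pos: [0.5642, 0.3582, 0.1606]
tool_rot: [[-0.992, 0.123, -0.0], [0.123, 0.992, -0.001], [0.0, -0.001, -1.0]]
ft_force: [1.0, 0.0, -0.0]
gripper_width: 0.801
grasp_force: 0.0
t: 9.0
ee_pos: [0.5644, 0.3565, 0.1605]
tool_rot: [[-0.65, 0.76, -0.001], [0.76, 0.65, -0.001], [-0.0, -0.001, -1.0]]
ft_force: [-0.3, -0.3, -0.3]
gripper_width: 0.8
grasp_force: 0.0
t: 9.5
ee_pos: [0.5644, 0.3565, 0.1606]
tool_rot: [[0.025, 1.0, -0.0], [1.0, -0.025, -0.001], [-0.001, -0.0, -1.0]]
ft_force: [0.5, 0.5, 0.3]
gripper_width: 0.804
grasp_force: 0.0
t: 9.8
ee_pos: [0.5644, 0.3567, 0.1609]
tool_rot: [[0.16, 0.987, -0.0], [0.987, -0.16, -0.001], [-0.001, -0.0, -1.0]]
ft_force: [-0.3, 1.1, -0.8]
gripper_width: 0.801
grasp_force: 0.0
t 9.8 tcp [0.5644 0.3567 0.1609] F [-0.3  1.1 -0.8] w 0.801 q1,q7 [-0.49 -1.01]
 offset now mm [ -1.5   0.9 160.9] rot [-0.   0.   0.5] | offset after turn mm [ -1.6   0.9 160.9]
```

View pics/w3.png

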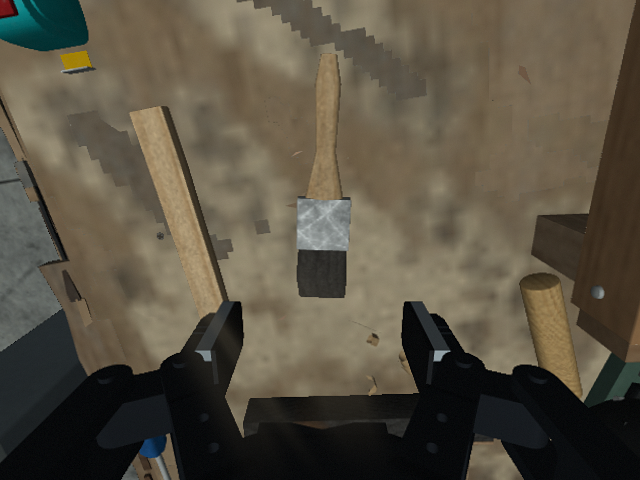

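The ferrule is at (298,198)–(349,250). The brush axis runs from the handle tip (328,54) to the bristle end (322,297), nicely between the fingers. The long lath is clear to the left.

```bash
python3 -c "
from h import *
p=np.load('w3.npy',allow_pickle=True).item()
c=plane(p,[(298,198),(351,198),(349,250),(297,250)],.014);m=c.mean(0);print(m)
e=plane(p,[(328,54),(322,297)],.01);d=e[0]-e[1];a=np.degrees(np.arctan2(d[1],d[0]));print(e,a,np.hypot(*d),e.mean(0))
go(m[0],m[1],-.002,a-90)"
```

```text
[0.56602423 0.35667283]
[[0.58955197 0.48312855]
 [0.55345651 0.28836321]] 79.5006123640645 0.198081852959969 [0.57150424 0.38574588]
t 9.85 tcp [0.5644 0.3567 0.1609] F [-0.   1.   0.8] w 0.802 q1,q7 [-0.48 -1.01]
 offset now mm [  0.4   1.6 162.9] rot [-0.   0.   1.3] | offset after turn mm [  0.3   1.6 162.9]
```

```bash
python3 -m handwheel '{"rot":[[0,0,1.3],[0,0,0],[0,0,0],[0,0,0],[0,0,0]],"offset":[[0,0.002,0.045],[0,0,0.045],[0,0,0.045],[0,0,0.02],[0,0,0.005]],"fingers":[0.8,0.8,0.8,0.8,0.8]}' 35
python3 -m handwheel '{"rot":[[0,0,0],[0,0,0],[0,0,0],[0,0,0],[0,0,0]],"offset":[[0,0,0.001],[0,0,0],[0,0,0],[0,0,0],[0,0,0]],"fingers":[0.8,0,0,0,0]}' 35
python3 -m handwheel '{"rot":[[0,0,0],[0,0,0]],"offset":[[0,0,0],[0,0,0]],"fingers":[0,0]}'
python3 -m handwheel '{"rot":[[0,0,0],[0,0,0],[0,0,0],[0,0,0],[0,0,0]],"offset":[[0,0,-0.02],[0,0,-0.045],[0,0,-0.045],[0,0,-0.045],[0,0,0]],"fingers":[0,0,0,0,0]}'
```

```text
t: 10.35
ee_pos: [0.5651, 0.3553, -0.0019]
tool_rot: [[0.184, 0.983, -0.004], [0.983, -0.184, -0.002], [-0.003, -0.004, -1.0]]
ft_force: [0.3, 0.5, 0.6]
gripper_width: 0.802
grasp_force: 0.0
t: 10.85
ee_pos: [0.5676, 0.3569, 0.0021]
tool_rot: [[0.187, 0.982, 0.002], [0.982, -0.187, 0.002], [0.002, 0.002, -1.0]]
ft_force: [0.0, -0.4, 8.1]
gripper_width: 0.513
grasp_force: 36.5
t: 11.05
ee_pos: [0.5676, 0.3569, 0.0021]
tool_rot: [[0.187, 0.982, 0.002], [0.982, -0.187, 0.001], [0.002, 0.002, -1.0]]
ft_force: [-1.0, 0.3, 7.5]
gripper_width: 0.515
grasp_force: 36.5
t: 11.55
ee_pos: [0.5693, 0.3584, 0.1626]
tool_rot: [[0.187, 0.982, 0.009], [0.982, -0.187, 0.006], [0.008, 0.008, -1.0]]
ft_force: [-0.1, 0.7, -0.7]
gripper_width: 0.517
grasp_force: 36.0
```

```bash
python3 -m handwheel '{"rot":[[0,0,-8.5],[0,0,-8.5],[0,0,-8.5],[0,0,-8.5],[0,0,-8.5]],"offset":[[0,0,0],[0,0,0],[0,0,0],[0,0,0],[0,0,0]],"fingers":[0,0,0,0,0]}'
python3 -m handwheel '{"rot":[[0,0,-8.5],[0,0,-8.5],[0,0,-8.5],[0,0,-8.5],[0,0,-8.5]],"offset":[[0,0,0],[0,0,0],[0,0,0],[0,0,0],[0,0,0]],"fingers":[0,0,0,0,0]}'
python3 -m handwheel '{"rot":[[0,0,-8.5],[0,0,0]],"offset":[[0,0,0],[0,0,0]],"fingers":[0,0]}'
python3 -c "
from h import *
go(.572,-.109,.16,83)"
```

```text
t: 12.05
ee_pos: [0.5664, 0.3561, 0.1552]
tool_rot: [[-0.531, 0.847, 0.0], [0.847, 0.531, -0.0], [-0.0, 0.0, -1.0]]
ft_force: [0.3, -0.4, -0.2]
gripper_width: 0.517
grasp_force: 36.0
t: 12.55
ee_pos: [0.5665, 0.3561, 0.1551]
tool_rot: [[-0.964, 0.266, 0.0], [0.266, 0.964, -0.0], [-0.0, -0.0, -1.0]]
ft_force: [0.4, 0.2, -0.4]
gripper_width: 0.512
grasp_force: 36.0
t: 12.75
ee_pos: [0.5666, 0.3558, 0.1549]
tool_rot: [[-0.992, 0.125, -0.001], [0.125, 0.992, -0.0], [0.001, -0.0, -1.0]]
ft_force: [0.1, 0.2, -0.7]
gripper_width: 0.511
grasp_force: 36.0
t 12.75 tcp [0.5666 0.3558 0.1549] F [ 0.1  0.2 -0.7] w 0.511 q1,q7 [-0.21  0.27]
 offset now mm [ -63.4 -460.5   -5.1] rot [-0.  -0.  -0.2] | offset after turn mm [ -62.  -460.7   -5.1]
```

```bash
python3 -m handwheel '{"rot":[[0,0,0],[0,0,0],[0,0,0],[0,0,0],[0,0,0]],"offset":[[-0.006,-0.046,0],[-0.006,-0.046,0],[-0.006,-0.046,0],[-0.006,-0.046,0],[-0.006,-0.046,0]],"fingers":[0,0,0,0,0]}'
python3 -m handwheel '{"rot":[[0,0,0],[0,0,0],[0,0,0],[0,0,0],[0,0,0]],"offset":[[-0.006,-0.046,0],[-0.006,-0.046,0],[-0.007,-0.046,0],[-0.007,-0.046,0],[-0.007,-0.046,0]],"fingers":[0,0,0,0,0]}'
python3 -m handwheel '{"rot":[[0,0,0],[0,0,0],[0,0,0]],"offset":[[0,0,0],[0,0,0],[0,0,0]],"fingers":[0,0,0]}'
python3 -c "
from h import *
go(.572,-.109,.004,83)
np.save('w4.npy',camera_params('wrist'));cv2.imwrite('pics/w4.png',get_image('wrist'))"
```

```text
t: 13.25
ee_pos: [0.5669, 0.1226, 0.1553]
tool_rot: [[-0.991, 0.131, 0.0], [0.131, 0.991, -0.0], [-0.0, -0.0, -1.0]]
ft_force: [0.8, -0.6, -0.9]
gripper_width: 0.513
grasp_force: 36.0
t: 13.75
ee_pos: [0.5705, -0.1099, 0.1555]
tool_rot: [[-0.991, 0.132, 0.0], [0.132, 0.991, -0.0], [-0.0, -0.0, -1.0]]
ft_force: [1.5, -0.3, -0.2]
gripper_width: 0.514
grasp_force: 36.0
t: 14.05
ee_pos: [0.5708, -0.1068, 0.1555]
tool_rot: [[-0.992, 0.128, 0.0], [0.128, 0.992, 0.001], [-0.0, 0.001, -1.0]]
ft_force: [-0.8, 0.7, -0.9]
gripper_width: 0.512
grasp_force: 36.1
t 14.05 tcp [ 0.5708 -0.1068  0.1555] F [-0.8  0.7 -0.9] w 0.512 q1,q7 [0.59 0.93]
 offset now mm [ -1.4  -2.1 151.5] rot [ 0.   0.  -0.3] | offset after turn mm [ -1.5  -2.1 151.5]
```

View pics/w4.png

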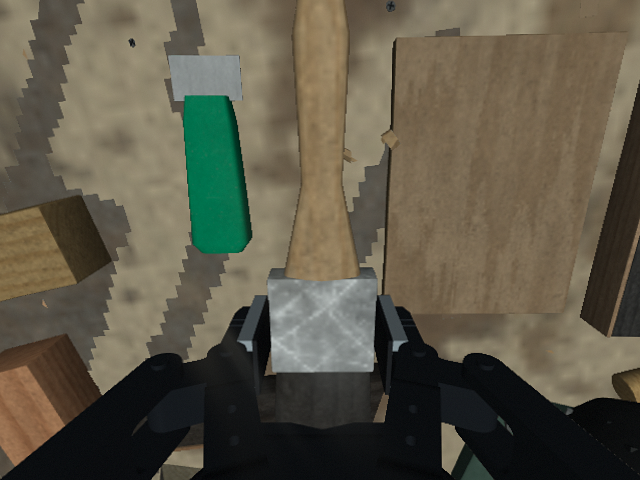

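The brush is held straight. The board's right edge runs (396,38)–(385,312). The scraper blade is (170,57), (240,56), (241,100), (172,100), and the handle end is at (220,250).

```bash
python3 -c "
from h import *
p=np.load('w4.npy',allow_pickle=True).item()
B=np.array([.560,.0297]);a=np.radians(-7.1);yb=np.array([np.cos(a),np.sin(a)]);xb=np.array([yb[1],-yb[0]])
f=lambda uv,z:[(round((q-B)@xb*1000,1),round((q-B)@yb*1000,1)) for q in plane(p,uv,z)]
print('edge',f([(397,38),(387,312),(625,33),(560,313)],.014));print('blade',f([(170,57),(240,56),(241,100),(172,100)],.003));print('handle',f([(194,250),(250,236),(220,252)],.015))
print('t',f([(322,240)],0.))
"
```

```text
edge [(np.float64(80.0), np.float64(-108.1)), (np.float64(75.4), np.float64(108.3)), (np.float64(-76.3), np.float64(-108.6)), (np.float64(-77.3), np.float64(109.4))]
blade [(np.float64(244.5), np.float64(-98.3)), (np.float64(193.1), np.float64(-99.1)), (np.float64(194.7), np.float64(-69.1)), (np.float64(247.3), np.float64(-69.0))]
handle [(np.float64(240.5), np.float64(48.4)), (np.float64(192.9), np.float64(36.3)), (np.float64(219.0), np.float64(50.3))]
t [(np.float64(133.2), np.float64(45.0))]
```

```bash
python3 -m handwheel '{"rot":[[0,0,0],[0,0,0],[0,0,0],[0,0,0],[0,0,0]],"offset":[[-0.001,-0.003,0.03],[0,0,0.045],[0,0,0.04],[0,0,0.02],[0,0,0]],"fingers":[0,0,0,0,0]}'
python3 -m handwheel '{"rot":[[0,0,0]],"offset":[[0,0,0]],"fingers":[0]}'
python3 -c "
from h import *
go(.5715,-.110,.003,83)"
```

```text
t: 14.6
ee_pos: [0.5701, -0.1089, 0.0179]
tool_rot: [[-0.992, 0.124, -0.004], [0.124, 0.992, 0.001], [0.004, 0.001, -1.0]]
ft_force: [0.4, 0.8, -0.5]
gripper_width: 0.515
grasp_force: 36.1
t: 14.7
ee_pos: [0.5718, -0.1094, 0.0207]
tool_rot: [[-0.992, 0.125, -0.0], [0.125, 0.992, 0.0], [0.0, 0.0, -1.0]]
ft_force: [0.9, 0.4, -0.6]
gripper_width: 0.512
grasp_force: 36.1
t 14.7 tcp [ 0.5718 -0.1094  0.0207] F [ 0.9  0.4 -0.6] w 0.512 q1,q7 [0.46 0.74]
 offset now mm [ 0.2 -0.6 17.7] rot [ 0.  -0.  -0.2] | offset after turn mm [ 0.2 -0.6 17.7]
```

Lower, release narrowly, rise.

```bash
python3 -m handwheel '{"rot":[[0,0,0],[0,0,0],[0,0,0],[0,0,0],[0,0,0]],"offset":[[0,0,0.01],[0,0,0.006],[0,0,0.0015],[0,0,0],[0,0,0]],"fingers":[0,0,0,0,0]}'
python3 -m handwheel '{"rot":[[0,0,0],[0,0,0],[0,0,0],[0,0,0]],"offset":[[0,0,0],[0,0,0],[0,0,0],[0,0,0]],"fingers":[0.65,0.65,0.65,0.65]}'
python3 -m handwheel '{"rot":[[0,0,0],[0,0,0],[0,0,0],[0,0,0],[0,0,0]],"offset":[[0,0,-0.02],[0,0,-0.045],[0,0,-0.045],[0,0,-0.045],[0,0,-0.025]],"fingers":[0.65,0.65,1,1,1]}'
python3 -c "
from h import *
go(.561,-.393,.18,6.5)"
```

```text
t: 15.2
ee_pos: [0.5715, -0.1111, 0.003]
tool_rot: [[-0.992, 0.127, 0.0], [0.127, 0.992, -0.0], [-0.0, -0.0, -1.0]]
ft_force: [0.2, 0.6, -0.6]
gripper_width: 0.511
grasp_force: 36.1
t: 15.6
ee_pos: [0.5714, -0.111, 0.0029]
tool_rot: [[-0.992, 0.127, 0.0], [0.127, 0.992, -0.0], [-0.0, -0.0, -1.0]]
ft_force: [0.5, 0.6, -1.0]
gripper_width: 0.653
grasp_force: 0.0
t: 16.1
ee_pos: [0.5723, -0.1107, 0.1863]
tool_rot: [[-0.992, 0.127, 0.003], [0.127, 0.992, -0.0], [-0.003, 0.0, -1.0]]
ft_force: [0.7, 0.6, -0.4]
gripper_width: 0.996
grasp_force: 0.0
t 16.1 tcp [ 0.5723 -0.1107  0.1863] F [ 0.7  0.6 -0.4] w 0.996 q1,q7 [0.62 0.98]
 offset now mm [ -24.5 -281.4    6.3] rot [ 0.1  0.2 76.2] | offset after turn mm [-279.2  -43.2    6.3]
```

```bash
python3 -m handwheel '{"rot":[[0,0,0],[0,0,0],[0,0,0],[0,0,0],[0,0,0]],"offset":[[-0.004,-0.047,0],[-0.004,-0.047,0],[-0.004,-0.047,0],[-0.004,-0.047,0],[-0.004,-0.047,0]],"fingers":[1,1,1,1,1]}'
python3 -m handwheel '{"rot":[[0,0,0],[0,0,8.4],[0,0,8.4],[0,0,8.4],[0,0,8.4]],"offset":[[-0.004,-0.047,0],[0,0,0],[0,0,0],[0,0,0],[0,0,0]],"fingers":[1,1,1,1,1]}'
python3 -m handwheel '{"rot":[[0,0,8.4],[0,0,8.4],[0,0,8.4],[0,0,8.4],[0,0,8.4]],"offset":[[0,0,0],[0,0,0],[0,0,0],[0,0,0],[0,0,0]],"fingers":[1,1,1,1,1]}'
python3 -m handwheel '{"rot":[[0,0,0],[0,0,0]],"offset":[[0,0,0],[0,0,0]],"fingers":[1,1]}'
python3 -c "
from h import *
go(.561,-.393,.02,6.5)
np.save('w5.npy',camera_params('wrist'));cv2.imwrite('pics/w5.png',get_image('wrist'));cv2.imwrite('pics/top1.png',get_image('top'))"
```

```text
t: 16.6
ee_pos: [0.5609, -0.3487, 0.1829]
tool_rot: [[-0.992, 0.127, -0.0], [0.127, 0.992, -0.0], [0.0, -0.0, -1.0]]
ft_force: [0.8, -0.1, -0.3]
gripper_width: 1.0
grasp_force: 0.0
t: 17.1
ee_pos: [0.5592, -0.3938, 0.1826]
tool_rot: [[-0.752, 0.659, -0.0], [0.659, 0.752, 0.0], [0.0, 0.0, -1.0]]
ft_force: [0.4, 0.1, 0.4]
gripper_width: 1.0
grasp_force: 0.0
t: 17.6
ee_pos: [0.5593, -0.3936, 0.1827]
tool_rot: [[-0.118, 0.993, -0.0], [0.993, 0.118, 0.0], [0.0, -0.0, -1.0]]
ft_force: [0.0, 0.1, -0.2]
gripper_width: 1.0
grasp_force: 0.0
t: 17.8
ee_pos: [0.5595, -0.3935, 0.1828]
tool_rot: [[-0.129, 0.992, -0.0], [0.992, 0.129, -0.0], [-0.0, -0.0, -1.0]]
ft_force: [0.0, 0.4, 0.4]
gripper_width: 1.0
grasp_force: 0.0
t 17.8 tcp [ 0.5595 -0.3935  0.1828] F [0.  0.4 0.4] w 1.0 q1,q7 [0.79 0.36]
 offset now mm [  0.3   1.6 162.8] rot [-0.   0.   0.9] | offset after turn mm [  0.3   1.5 162.8]
```

View pics/w5.png

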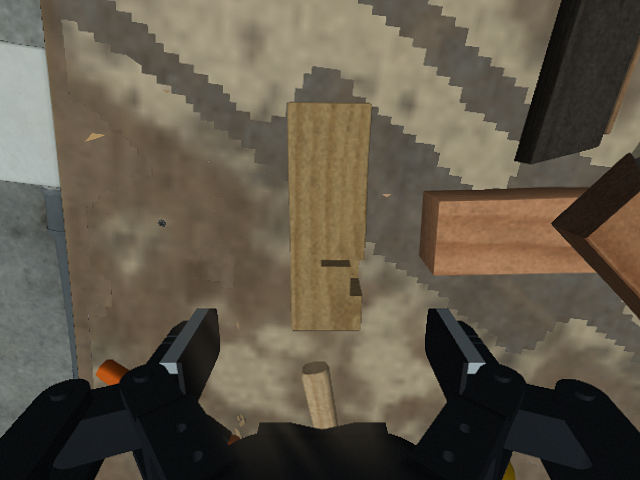

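The block's top is (288,103), (371,103), (360,330), (293,330). A reddish offcut ends at about (425,235), so I'm checking finger clearance.

```bash
python3 -c "
from h import *
p=np.load('w5.npy',allow_pickle=True).item()
c=plane(p,[(288,103),(371,103),(360,330),(293,330)],.048);m=c.mean(0);d=c[0]+c[1]-c[2]-c[3];a=np.degrees(np.arctan2(d[1],d[0]));print(rect(c),m,a)
R=read_state()['tool_rot'];
for z in(0,.03,.04):
  q=plane(p,[(421,192),(419,262),(437,192),(434,274)],z)-m;print(z,np.round((np.c_[q,0*q[:,0]]@R)[:,:2]*1000))
go(m[0],m[1],.012,a-90)"
```

```text
(array([ 564.6, -392.3]), 188.4, 60.0, -83.0) [ 0.56451386 -0.39231165] 96.93951553794327
0 [[ 21.  86.]
 [-48.  90.]
 [ 21. 100.]
 [-61. 106.]]
0.03 [[ 26.  78.]
 [-36.  81.]
 [ 26.  91.]
 [-48.  96.]]
0.04 [[ 28.  75.]
 [-32.  78.]
 [ 28.  87.]
 [-43.  92.]]
t 17.9 tcp [ 0.5594 -0.3937  0.1827] F [ 0.1  0.9 -0.1] w 0.999 q1,q7 [0.79 0.36]
 offset now mm [  0.7   5.3 170.7] rot [-0.  -0.   0.4] | offset after turn mm [  0.8   5.2 170.7]
```

```bash
python3 -m handwheel '{"rot":[[0,0,0.4],[0,0,0],[0,0,0],[0,0,0],[0,0,0]],"offset":[[0,0.004,0.03],[0,0,0.04],[0,0,0.04],[0,0,0.04],[0,0,0.022]],"fingers":[1,1,1,1,1]}' 60
python3 -m handwheel '{"rot":[[0,0,0],[0,0,0],[0,0,0],[0,0,0],[0,0,0]],"offset":[[0,0,0],[0,0,0],[0,0,0],[0,0,0],[0,0,0]],"fingers":[1,0,0,0,0]}' 60
python3 -m handwheel '{"rot":[[0,0,0],[0,0,0]],"offset":[[0,0,0],[0,0,0]],"fingers":[0,0]}'
python3 -m handwheel '{"rot":[[0,0,0],[0,0,0],[0,0,0],[0,0,0],[0,0,0]],"offset":[[0,0,-0.02],[0,0,-0.045],[0,0,-0.045],[0,0,-0.045],[0,0,-0.005]],"fingers":[0,0,0,0,0]}'
```

```text
t: 18.4
ee_pos: [0.5619, -0.3925, 0.0073]
tool_rot: [[-0.119, 0.993, -0.003], [0.993, 0.119, 0.002], [0.003, -0.003, -1.0]]
ft_force: [-0.4, -0.2, -0.6]
gripper_width: 1.001
grasp_force: 0.0
t: 18.9
ee_pos: [0.5642, -0.3939, 0.0125]
tool_rot: [[-0.117, 0.993, 0.002], [0.993, 0.117, -0.001], [-0.002, 0.002, -1.0]]
ft_force: [-0.9, 1.2, 6.2]
gripper_width: 0.729
grasp_force: 68.7
t: 19.1
ee_pos: [0.5642, -0.3939, 0.0125]
tool_rot: [[-0.117, 0.993, 0.002], [0.993, 0.117, -0.002], [-0.002, 0.002, -1.0]]
ft_force: [-0.6, 0.2, 7.5]
gripper_width: 0.723
grasp_force: 69.0
t: 19.6
ee_pos: [0.5659, -0.3944, 0.1772]
tool_rot: [[-0.117, 0.993, 0.008], [0.993, 0.117, -0.005], [-0.006, 0.007, -1.0]]
ft_force: [0.6, 0.4, -3.2]
gripper_width: 0.726
grasp_force: 67.9
```

```bash
python3 -m handwheel '{"rot":[[0,0,-8.5],[0,0,-8.5],[0,0,-8.5],[0,0,-8.5],[0,0,-8.5]],"offset":[[0,0,0],[0,0,0],[0,0,0],[0,0,0],[0,0,0]],"fingers":[0,0,0,0,0]}'
python3 -m handwheel '{"rot":[[0,0,-8.5],[0,0,-8.5],[0,0,-8.5],[0,0,-8.5],[0,0,0]],"offset":[[0,0,0],[0,0,0],[0,0,0],[0,0,0],[0,0,0]],"fingers":[0,0,0,0,0]}'
python3 -c "
from h import *
go(.560,.0297,.16,83)"
```

```text
t: 20.1
ee_pos: [0.5625, -0.3931, 0.1697]
tool_rot: [[-0.761, 0.649, -0.002], [0.649, 0.761, 0.001], [0.002, -0.001, -1.0]]
ft_force: [0.3, 0.2, -4.5]
gripper_width: 0.727
grasp_force: 67.6
t: 20.6
ee_pos: [0.5624, -0.3934, 0.1694]
tool_rot: [[-0.993, 0.116, -0.002], [0.116, 0.993, 0.001], [0.002, 0.001, -1.0]]
ft_force: [0.0, 0.2, -3.8]
gripper_width: 0.724
grasp_force: 67.6
t 20.6 tcp [ 0.5624 -0.3934  0.1694] F [ 0.   0.2 -3.8] w 0.724 q1,q7 [0.99 1.44]
 offset now mm [ 51.6 419.9  10. ] rot [ 0.1 -0.1  0.3] | offset after turn mm [ 54.  419.6   9.4]
```

```bash
python3 -m handwheel '{"rot":[[0,0,0],[0,0,0],[0,0,0],[0,0,0],[0,0,0]],"offset":[[0.005,0.042,0.001],[0.005,0.042,0.001],[0.005,0.042,0.001],[0.005,0.042,0.001],[0.005,0.042,0.001]],"fingers":[0,0,0,0,0]}'
python3 -m handwheel '{"rot":[[0,0,0],[0,0,0],[0,0,0],[0,0,0],[0,0,0]],"offset":[[0.005,0.042,0.001],[0.005,0.042,0.001],[0.005,0.042,0.001],[0.005,0.042,0.001],[0.006,0.042,0.001]],"fingers":[0,0,0,0,0]}'
python3 -m handwheel '{"rot":[[0,0,0],[0,0,0],[0,0,0],[0,0,0],[0,0,0]],"offset":[[0,0,0.03],[0,0,0.045],[0,0,0.035],[0,0,0],[0,0,0]],"fingers":[0,0,0,0,0]}'
python3 -c "
from h import *
go(.560,.0297,.0275,83)"
```

```text
t: 21.1
ee_pos: [0.5628, -0.1803, 0.1654]
tool_rot: [[-0.992, 0.123, -0.0], [0.123, 0.992, 0.0], [0.0, 0.0, -1.0]]
ft_force: [1.1, 0.1, -3.9]
gripper_width: 0.726
grasp_force: 67.7
t: 21.6
ee_pos: [0.562, 0.0313, 0.1605]
tool_rot: [[-0.992, 0.123, -0.0], [0.123, 0.992, -0.0], [0.0, -0.0, -1.0]]
ft_force: [0.2, 0.6, -4.0]
gripper_width: 0.726
grasp_force: 67.7
t: 22.1
ee_pos: [0.5621, 0.0302, 0.0509]
tool_rot: [[-0.993, 0.12, -0.001], [0.12, 0.993, -0.0], [0.001, -0.0, -1.0]]
ft_force: [1.0, 0.2, -2.7]
gripper_width: 0.726
grasp_force: 68.7
t 22.1 tcp [0.5621 0.0302 0.0509] F [ 1.   0.2 -2.7] w 0.726 q1,q7 [0.25 0.52]
 offset now mm [ 2.  -0.8 23.4] rot [-0.  -0.1  0.1] | offset after turn mm [ 2.1 -0.8 23.4]
```

```bash
python3 -m handwheel '{"rot":[[0,0,0],[0,0,0],[0,0,0],[0,0,0],[0,0,0]],"offset":[[0.001,-0.001,0.012],[0,0,0.008],[0,0,0.003],[0,0,0],[0,0,0]],"fingers":[0,0,0,0,0]}'
python3 -m handwheel '{"rot":[[0,0,0],[0,0,0],[0,0,0],[0,0,0]],"offset":[[0,0,0],[0,0,0],[0,0,0],[0,0,0]],"fingers":[0.95,0.95,0.95,0.95]}'
python3 -m handwheel '{"rot":[[0,0,0],[0,0,0],[0,0,0],[0,0,0],[0,0,0]],"offset":[[0,0,-0.02],[0,0,-0.045],[0,0,-0.045],[0,0,-0.045],[0,0,0]],"fingers":[0.95,0.95,0.95,0.7,0.7]}'
python3 -c "
from h import *
go(.4494,.3713,.18,1.8)
go(.4494,.3713,.18,-178.2)"
```

```text
t: 22.6
ee_pos: [0.5615, 0.0289, 0.0281]
tool_rot: [[-0.993, 0.118, 0.0], [0.118, 0.993, 0.0], [-0.0, 0.0, -1.0]]
ft_force: [0.4, -0.3, -4.0]
gripper_width: 0.726
grasp_force: 69.1
t: 23.0
ee_pos: [0.5615, 0.029, 0.028]
tool_rot: [[-0.993, 0.118, 0.0], [0.118, 0.993, 0.0], [-0.0, 0.0, -1.0]]
ft_force: [0.6, -0.1, -0.0]
gripper_width: 0.953
grasp_force: 0.0
t: 23.5
ee_pos: [0.5638, 0.03, 0.1883]
tool_rot: [[-0.993, 0.118, 0.008], [0.118, 0.993, 0.001], [-0.008, 0.002, -1.0]]
ft_force: [-0.2, 0.6, -0.2]
gripper_width: 0.701
grasp_force: 0.0
t 23.5 tcp [0.5638 0.03   0.1883] F [-0.2  0.6 -0.2] w 0.701 q1,q7 [0.39 0.73]
 offset now mm [154.  325.4   7.6] rot [ 0.4  0.3 81.4] | offset after turn mm [ 344.8 -103.6    8.3]
t 23.5 tcp [0.5638 0.03   0.1883] F [-0.2  0.6 -0.2] w 0.701 q1,q7 [0.39 0.73]
 offset now mm [154.  325.4   7.6] rot [ 0.4  0.3 81.4] | offset after turn mm [ 344.8 -103.6    8.3]
```

```bash
python3 -m handwheel '{"rot":[[0,0,0],[0,0,0],[0,0,0],[0,0,0],[0,0,0]],"offset":[[0.019,0.041,0.001],[0.019,0.041,0.001],[0.019,0.041,0.001],[0.019,0.041,0.001],[0.019,0.041,0.001]],"fingers":[0.7,0.7,0.7,0.7,0.7]}'
python3 -m handwheel '{"rot":[[0,0,0],[0,0,0],[0,0,0],[0,0,8.1],[0,0,8.1]],"offset":[[0.019,0.041,0.001],[0.019,0.04,0.001],[0.019,0.04,0],[0,0,0],[0,0,0]],"fingers":[0.7,0.7,0.7,0.7,0.7]}'
python3 -m handwheel '{"rot":[[0,0,8.1],[0,0,8.1],[0,0,8.1],[0,0,8.1],[0,0,8.1]],"offset":[[0,0,0],[0,0,0],[0,0,0],[0,0,0],[0,0,0]],"fingers":[0.7,0.7,0.7,0.7,0.7]}'
python3 -m handwheel '{"rot":[[0,0,8.1],[0,0,8.1],[0,0,8.1],[0,0,0],[0,0,0]],"offset":[[0,0,0],[0,0,0],[0,0,0],[0,0,0],[0,0,0]],"fingers":[0.7,0.7,0.7,0.7,0.7]}'
python3 -c "
from h import *
go(.4494,.3713,.18,1.8)
np.save('w6.npy',camera_params('wrist'));cv2.imwrite('pics/w6.png',get_image('wrist'))
i=get_image('top');cv2.imwrite('pics/top2.png',i);cv2.imwrite('pics/c3.png',cv2.resize(i[190:290,280:480],None,fx=4,fy=4,interpolation=cv2.INTER_CUBIC))"
```

```text
t: 24.0
ee_pos: [0.4903, 0.245, 0.1775]
tool_rot: [[-0.993, 0.118, -0.0], [0.118, 0.993, -0.0], [0.0, -0.0, -1.0]]
ft_force: [0.6, 0.5, -0.2]
gripper_width: 0.7
grasp_force: 0.0
t: 24.5
ee_pos: [0.4476, 0.3722, 0.1752]
tool_rot: [[-0.92, 0.393, -0.001], [0.393, 0.92, 0.0], [0.001, -0.0, -1.0]]
ft_force: [-0.0, -0.5, -0.4]
gripper_width: 0.699
grasp_force: 0.0
t: 25.0
ee_pos: [0.4486, 0.3704, 0.1754]
tool_rot: [[-0.441, 0.897, -0.0], [0.897, 0.441, -0.0], [-0.0, -0.0, -1.0]]
ft_force: [-0.4, -0.9, -0.8]
gripper_width: 0.7
grasp_force: 0.0
t: 25.5
ee_pos: [0.4486, 0.3706, 0.1756]
tool_rot: [[-0.043, 0.999, -0.0], [0.999, 0.043, -0.0], [-0.0, -0.0, -1.0]]
ft_force: [-0.0, -0.3, -0.7]
gripper_width: 0.696
grasp_force: 0.0
t 25.5 tcp [0.4486 0.3706 0.1756] F [-0.  -0.3 -0.7] w 0.696 q1,q7 [-0.54 -1.02]
 offset now mm [ 0.7  0.8 -4.4] rot [-0.   0.   0.7] | offset after turn mm [ 0.7  0.8 -4.4]
```

View pics/w6.png

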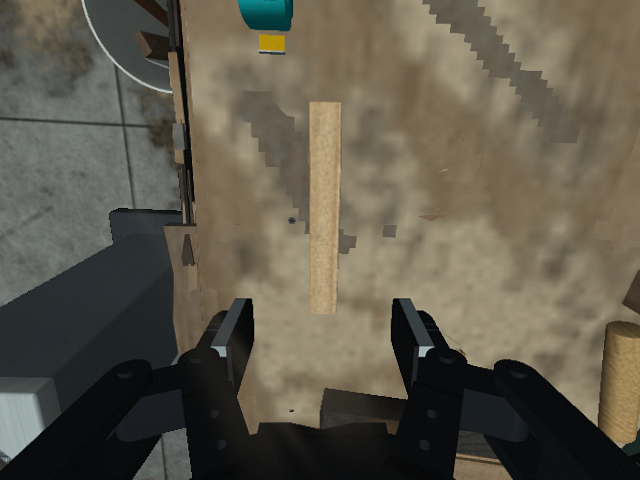

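View pics/c3.png

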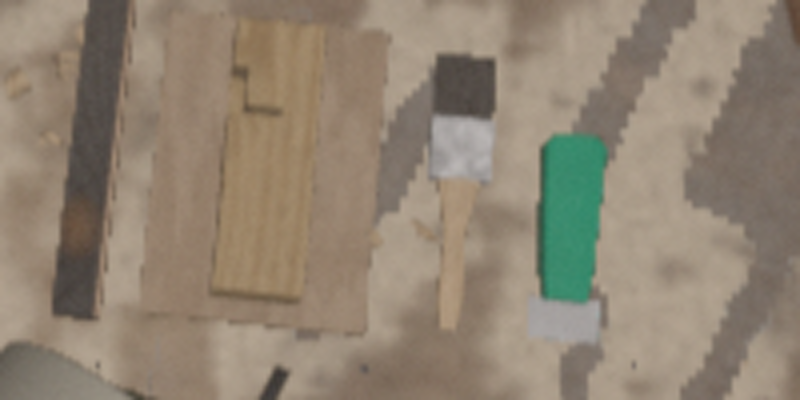

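The top view shows the rail, block and brush in place, with the scraper undisturbed. Block top corners in the crop are (238,20), (326,26), (300,299), (214,291). In the wrist view the lath is (310,102), (341,102), (337,314), (310,314).

```bash
python3 -c "
from h import *
p=np.load('w6.npy',allow_pickle=True).item()
c=plane(p,[(310,102),(341,102),(337,314),(310,314)],.016);m=c.mean(0);d=c[0]+c[1]-c[2]-c[3];a=np.degrees(np.arctan2(d[1],d[0]));print('lath',rect(c),m,a)
go(m[0],m[1],.003,a-90)
t=camera_params('top');f=lambda q:np.array([280,190])+(np.array(q)+.5)/4-.5
for n,q,z in(('block',[(238,20),(326,26),(300,299),(214,291)],.062),('board',[(170,12),(389,31),(365,334),(141,311)],.014),('brush',[(435,55),(496,58),(455,330),(438,328)],.01)):
  c=plane(t,f(q),z);d=c[0]+c[1]-c[2]-c[3];print(n,c.mean(0),(c[0]+c[1]+c[2]+c[3])/4,np.degrees(np.arctan2(d[1],d[0])))
"
```

```text
lath (array([450.6, 373.2]), 188.4, 25.7, -87.7) [0.45097226 0.37318539] 92.06323366388021
t 25.6 tcp [0.4487 0.3705 0.1756] F [ 0.2  0.8 -0.1] w 0.701 q1,q7 [-0.54 -1.02]
 offset now mm [  2.6   2.4 172.6] rot [-0.   0.   0.3] | offset after turn mm [  2.6   2.3 172.6]
block [0.55929227 0.02939356] [0.55929227 0.02939356] -6.714225308354054
board [0.55952619 0.02849844] [0.55952619 0.02849844] -6.4889524454578735
brush [ 0.54298699 -0.10603758] [ 0.54298699 -0.10603758] -6.6034430681170795
```

```bash
python3 -m handwheel '{"rot":[[0,0,0.3],[0,0,0],[0,0,0],[0,0,0],[0,0,0]],"offset":[[0.0025,0.0025,0.04],[0,0,0.045],[0,0,0.045],[0,0,0.03],[0,0,0.009]],"fingers":[0.7,0.7,0.7,0.7,0.7]}' 40
python3 -m handwheel '{"rot":[[0,0,0],[0,0,0],[0,0,0],[0,0,0],[0,0,0]],"offset":[[0,0,0.002],[0,0,0],[0,0,0],[0,0,0],[0,0,0]],"fingers":[0.7,0,0,0,0]}' 40
python3 -m handwheel '{"rot":[[0,0,0],[0,0,0]],"offset":[[0,0,0],[0,0,0]],"fingers":[0,0]}'
python3 -m handwheel '{"rot":[[0,0,0],[0,0,0],[0,0,0],[0,0,0],[0,0,0]],"offset":[[0,0,-0.02],[0,0,-0.045],[0,0,-0.045],[0,0,-0.045],[0,0,-0.02]],"fingers":[0,0,0,0,0]}'
```

```text
t: 26.1
ee_pos: [0.4499, 0.3721, 0.0036]
tool_rot: [[-0.036, 0.999, -0.004], [0.999, 0.036, -0.003], [-0.003, -0.004, -1.0]]
ft_force: [0.5, 0.3, -0.4]
gripper_width: 0.698
grasp_force: 0.0
t: 26.6
ee_pos: [0.4521, 0.3738, 0.0066]
tool_rot: [[-0.033, 0.999, 0.002], [0.999, 0.033, 0.002], [0.002, 0.002, -1.0]]
ft_force: [0.1, -0.9, 8.2]
gripper_width: 0.305
grasp_force: 39.9
t: 26.8
ee_pos: [0.4521, 0.3738, 0.0066]
tool_rot: [[-0.033, 0.999, 0.002], [0.999, 0.033, 0.002], [0.002, 0.002, -1.0]]
ft_force: [-1.1, -1.0, 6.8]
gripper_width: 0.297
grasp_force: 39.9
t: 27.3
ee_pos: [0.4523, 0.3742, 0.185]
tool_rot: [[-0.033, 0.999, 0.005], [0.999, 0.033, 0.004], [0.004, 0.005, -1.0]]
ft_force: [0.3, 1.5, -1.0]
gripper_width: 0.302
grasp_force: 39.7
```

```bash
python3 -m handwheel '{"rot":[[0,0,-8.1],[0,0,-8.1],[0,0,-8.1],[0,0,-8.1],[0,0,-8.1]],"offset":[[0,0,0],[0,0,0],[0,0,0],[0,0,0],[0,0,0]],"fingers":[0,0,0,0,0]}'
python3 -m handwheel '{"rot":[[0,0,-8.1],[0,0,-8.1],[0,0,-8.1],[0,0,-8.1],[0,0,-8.1]],"offset":[[0,0,0],[0,0,0],[0,0,0],[0,0,0],[0,0,0]],"fingers":[0,0,0,0,0]}'
python3 -m handwheel '{"rot":[[0,0,0]],"offset":[[0,0,0]],"fingers":[0]}'
python3 -c "
from h import *
go(.5598,.0294,.16,83.2)"
```

```text
t: 27.8
ee_pos: [0.4514, 0.3729, 0.1809]
tool_rot: [[-0.679, 0.734, 0.002], [0.734, 0.679, 0.0], [-0.001, 0.001, -1.0]]
ft_force: [-0.2, -0.3, -0.2]
gripper_width: 0.302
grasp_force: 39.7
t: 28.3
ee_pos: [0.4515, 0.3729, 0.1808]
tool_rot: [[-0.993, 0.118, 0.002], [0.118, 0.993, 0.0], [-0.002, 0.0, -1.0]]
ft_force: [0.1, 0.1, -0.1]
gripper_width: 0.301
grasp_force: 39.7
t: 28.4
ee_pos: [0.4516, 0.3728, 0.1804]
tool_rot: [[-0.993, 0.122, 0.001], [0.122, 0.993, 0.0], [-0.001, 0.0, -1.0]]
ft_force: [0.6, -0.1, -0.4]
gripper_width: 0.301
grasp_force: 39.7
t 28.4 tcp [0.4516 0.3728 0.1804] F [ 0.6 -0.1 -0.4] w 0.301 q1,q7 [-0.27  0.1 ]
 offset now mm [-149.2 -327.6   20.4] rot [ 0.   0.  -0.2] | offset after turn mm [-148.1 -328.1   20.4]
```

```bash
python3 -m handwheel '{"rot":[[0,0,0],[0,0,0],[0,0,0],[0,0,0],[0,0,0]],"offset":[[-0.0185,-0.041,0.002],[-0.0185,-0.041,0.002],[-0.0185,-0.041,0.002],[-0.0185,-0.041,0.002],[-0.0185,-0.041,0.002]],"fingers":[0,0,0,0,0]}'
python3 -m handwheel '{"rot":[[0,0,0],[0,0,0],[0,0,0],[0,0,0],[0,0,0]],"offset":[[-0.0185,-0.041,0.002],[-0.0185,-0.041,0.002],[-0.0185,-0.041,0.002],[0,0,0],[0,0,0]],"fingers":[0,0,0,0,0]}'
python3 -m handwheel '{"rot":[[0,0,0],[0,0,0],[0,0,0],[0,0,0]],"offset":[[0,0,0.035],[0,0,0.025],[0,0,0],[0,0,0]],"fingers":[0,0,0,0]}'
python3 -c "
from h import *
go(.5598,.0294,.069,83.2)"
```

```text
t: 28.9
ee_pos: [0.5182, 0.1565, 0.1704]
tool_rot: [[-0.992, 0.128, 0.001], [0.128, 0.992, -0.0], [-0.001, -0.0, -1.0]]
ft_force: [0.3, 0.6, -0.5]
gripper_width: 0.3
grasp_force: 39.7
t: 29.4
ee_pos: [0.5578, 0.0281, 0.1641]
tool_rot: [[-0.992, 0.13, 0.0], [0.13, 0.992, -0.0], [-0.0, -0.0, -1.0]]
ft_force: [-0.1, 1.2, -0.3]
gripper_width: 0.3
grasp_force: 39.7
t: 29.8
ee_pos: [0.5575, 0.0312, 0.1045]
tool_rot: [[-0.993, 0.122, -0.0], [0.122, 0.993, 0.0], [0.0, 0.0, -1.0]]
ft_force: [0.2, 0.1, -0.7]
gripper_width: 0.301
grasp_force: 39.7
t 29.8 tcp [0.5575 0.0312 0.1045] F [ 0.2  0.1 -0.7] w 0.301 q1,q7 [0.31 0.59]
 offset now mm [-2.5 -1.5 35.5] rot [ 0.  -0.  -0.2] | offset after turn mm [-2.5 -1.5 35.5]
```

```bash
python3 -m handwheel '{"rot":[[0,0,0],[0,0,0],[0,0,0],[0,0,0],[0,0,0]],"offset":[[-0.0025,-0.0015,0.02],[0,0,0.01],[0,0,0.003],[0,0,0.002],[0,0,0]],"fingers":[0,0,0,0,0]}'
python3 -m handwheel '{"rot":[[0,0,0],[0,0,0]],"offset":[[0,0,0],[0,0,0]],"fingers":[0,0]}'
```

```text
t: 30.3
ee_pos: [0.5602, 0.028, 0.0695]
tool_rot: [[-0.992, 0.123, 0.001], [0.123, 0.992, 0.0], [-0.001, 0.0, -1.0]]
ft_force: [-0.4, 0.2, -0.0]
gripper_width: 0.3
grasp_force: 39.8
t: 30.5
ee_pos: [0.5602, 0.0278, 0.0693]
tool_rot: [[-0.992, 0.123, 0.001], [0.123, 0.992, 0.0], [-0.001, 0.0, -1.0]]
ft_force: [-1.6, 0.6, 4.6]
gripper_width: 0.3
grasp_force: 40.3
```

Contact felt. Release, lift clear, and look.

```bash
python3 -m handwheel '{"rot":[[0,0,0],[0,0,0],[0,0,0],[0,0,0]],"offset":[[0,0,0],[0,0,0],[0,0,0],[0,0,0]],"fingers":[0.6,0.6,0.6,0.6]}'
python3 -m handwheel '{"rot":[[0,0,0],[0,0,0],[0,0,0],[0,0,0],[0,0,0]],"offset":[[0,0,-0.02],[0,0,-0.04],[0,0,-0.045],[0,0,-0.045],[0,0,0]],"fingers":[0.6,0.6,0.6,0.6,0.6]}'
python3 -m handwheel '{"rot":[[0,0,0],[0,0,0],[0,0,0]],"offset":[[0,0,0],[0,0,0],[0,0,0]],"fingers":[0.6,0.6,0.6]}'
python3 -c "
from h import *
np.save('w7.npy',camera_params('wrist'));cv2.imwrite('pics/w7.png',get_image('wrist'))"
```

```text
t: 30.9
ee_pos: [0.56, 0.0276, 0.0687]
tool_rot: [[-0.992, 0.123, -0.0], [0.123, 0.992, -0.0], [0.0, -0.0, -1.0]]
ft_force: [0.5, -0.2, -0.6]
gripper_width: 0.601
grasp_force: 0.0
t: 31.4
ee_pos: [0.5624, 0.0288, 0.2242]
tool_rot: [[-0.992, 0.123, 0.008], [0.123, 0.992, 0.001], [-0.008, 0.002, -1.0]]
ft_force: [0.2, -0.1, -0.5]
gripper_width: 0.599
grasp_force: 0.0
t: 31.7
ee_pos: [0.5593, 0.0274, 0.2174]
tool_rot: [[-0.992, 0.123, -0.002], [0.123, 0.992, -0.0], [0.002, -0.0, -1.0]]
ft_force: [-0.3, -0.3, 0.3]
gripper_width: 0.602
grasp_force: 0.0
```

View pics/w7.png

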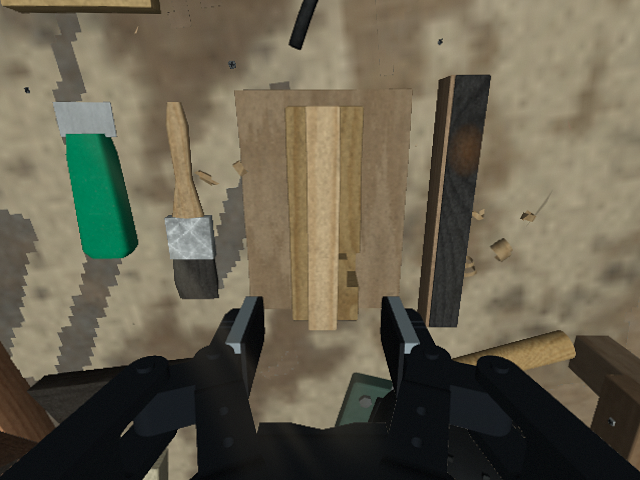

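Everything stands as wanted. The lath is (308,106)–(336,330) and the block (286,107)–(358,320). The rail top is (453,75), (491,75), (457,326), (429,326), and the brush spans (175,102) to (196,298). I'll do a numerical check.

```bash
python3 -c "
from h import *
p=np.load('w7.npy',allow_pickle=True).item()
B=np.array([.560,.0295]);a=np.radians(-7);yb=np.array([np.cos(a),np.sin(a)]);xb=np.array([yb[1],-yb[0]])
for n,q,z in(('board',[(236,90),(411,90),(402,307),(250,308)],.014),('block',[(286,107),(363,107),(358,320),(293,321)],.062),('lath',[(308,106),(339,106),(336,330),(309,330)],.078),('rail',[(453,75),(491,75),(457,326),(429,326)],.034),('brush',[(168,102),(182,102),(218,297),(175,297)],.01),('scraper',[(54,102),(114,102),(138,245),(85,257)],.01)):
  c=plane(p,q,z);d=c[2]+c[3]-c[0]-c[1];m=c.mean(0)-B;print(n,np.round([m@xb*1000,m@yb*1000],1),np.degrees(np.arctan2(d[1],d[0])))
"
```

```text
board [-1.4  0.1] -6.305118527236123
block [-1.2  2. ] -6.674966882487935
lath [0.6 2.1] -7.280402149753491
rail [-123.3    0.8] -6.78136446254632
brush [136.1  -0.4] -7.711701337788728
scraper [217.6 -26.6] -7.959812329397876
```

All within tolerance; handing in.

```bash
python3 -c "
from workcell import *
print(close_job())"
```

```text
the job is handed in; nothing more can be done
None
```

The glue-up is laid out and handed in: in my last wrist-camera check the block, lath, rail and brush were all within about 3 mm and 2° of their target places, well inside the tolerances, but the handed-in job returned no verdict.

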